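Bring the jug round to the front of the under-sink turntable

ROBOT

A 7-joint arm with a two-finger parallel gripper is mounted at the origin on the work surface. World frame = base frame: x ahead of the robot, y to its left, z up, the work surface at z = 0. Lengths are in m, angles in rad, forces in N, time in s.
With the tool pointing down it reaches from about 0.425 to 0.925 m from the base axis. Payload 6.8 kg.
Tool frame: the origin (TCP) lies at the very end of the fingers, on their centre line; the grasp point (between the pads) lies bot.grip_depth behind it (bot.grip_depth is the distance from the TCP to the grasp point, in m); z points along the fingers, y is the line along which they close (so a half turn about z gives the same grasp; the last joint's range is limited). The gripper opens to 85 mm and grips with 20 to 120 N. Pads are 22 mm wide; open, the fingers measure 114 mm over their backs; the gripper's body (76 mm by 85 mm) begins 54 mm behind the grasp point. The pads swing forward as they close: fully open they stand 13 mm farther back than shut.
Start: joints at [-1.329, 0.477, 0.022, 1.555, -0.011, 1.109, -0.083], TCP at [0.231, 0.634, 0.231] pointing down, gripper open.
Joint ranges: [-2.96, 2.96], [-0.34, 2.1], [-1.41, 1.46], [0.24, 2.44], [-1.37, 4.51], [0.17, 1.92], [-2.96, 2.96]. Speed limits (rad/s): [2.39, 2.39, 3.14, 3.14, 3.14, 3.14, 3.14].

INTERFACE

Orientations are given as a unit quaternion [w, x, y, z].
In Python, from station import bot gives the robot as it stands.
- The arm moves only by the tool send_rows, never from a script. Its arguments are lists of equal length, an entry for each row: "slide": the shift along the tool's x, y, z in mm, a list of three; "roll": the turn about the tool's z in degrees; "claw": the opening, from 0 (shut) to 1 (fully open). A call has exactly 8 rows; each row is the pose to reach, as a shift and turn from the pose commanded when the call began, along the tool's axes at that moment; what a row does not reach only later rows make up. A row lasts 1/12 s, in which the tool goes at most 41.7 mm and 7.16 degrees, less where a joint would pass 70% of its speed; a pose out of reach is approached as far as the arm can. A call with a gripper value outside its range is refused whole. The fingers move at their own pace and stop on an object; "force" is the grip in N (left out, the last holds). Time passes only in rows, so rows that repeat a pose let the fingers close, or fill a call up. It gives the time, the measured TCP pose, the force, the opening and the grip force at its end, in the units of the state.
- bot.get_obs(): the state, without advancing time (a new reading comes with each control period).
- bot.read_camera(name): name is "scene" or "top" or "wrist"; returns the picture (420x560x3 uint8, red, green, blue); there is no depth.
- bot.camera_model(name): a dict with "camera_matrix" (3x3 intrinsics, pixels), "camera_from_world" (4x4, takes a point from world to camera coordinates). Camera axes: x right, y down, z forward; pixel columns grow to the right and rows downward; lengths in m; the calibration is good to about 2 mm. A picture is of the moment at which its call begins: read the wrist's pose just before it. camera_model takes no time and is no camera call; for the wrist camera it gives the pose at the moment of the call.
- bot.hand_in(): hands the job in; it is judged then, once.
The state is a dict: "t": time; "q": joint angles; "joint_vel": joint speeds; "joint_torque": joint torques, N m; "eef_pos": TCP position; "tool_rot": TCP orientation; "contact_force": force on the tool from outside, world axes, zero at the start; "torque": the same for the moment, N m; "gripper_width": opening from 0.0 (shut) to 1.0 (fully open); "grasp_force": force on a finger pad.
Only numpy, scipy, OpenCV 4.12 (cv2) and the standard library are available. Lean on these libraries where they do the work, as an engineer would, in place of code of your own. Each camera call takes 0.05 s, during which the arm holds its last target. There are 200 camera calls.

TASK

Bring the jug round to the front of the turntable rack: with a fingertip, push on the arms of the cross on top of the rack and turn it, either way, until the jug stands squarely in line with the gap in the tray's rim. Push only on the arms, gently, so that everything on the rack stays standing where it is on the platform; grip and lift nothing, and do not touch the platform, the things on it, the mousetrap or anything else around. Then take the hand clear and leave the rack at rest.

Things in the scene. Friction and masses are not known exactly. Their poses are not given: they have to be found in the camera images.
- tray: Fixed beige plastic tray, 360 x 500 mm, floor 5 mm thick, rim 24 mm high. Origin: on the table exactly under the rack's turning axis (not the tray's centre); the rim stands 180 mm from it towards -x, +x and -y, 320 mm towards +y. The only gap in the rim, 80 mm wide, is centred on its -x side: the jug is in line with it when its centre lies on the tray's -x axis.
- gap (a point): Middle of the gap in the tray's rim, at the rim's top height: 177 mm from the rack's axis along the tray's -x axis. A square post 45 mm high stands at each side of the gap, and the tray's floor runs out through it as a flat tongue 80 mm wide and 50 mm long.
- hub_foot (a point): Point on the rack's vertical turning axis, at the level of the platform's upper face (30 mm above the table); it turns with the rack: its x axis lies under one arm of the cross.
- platform: Round white platform of the rack, 296 mm across, upper face 30 mm above the table, with a low rim and four low radial ribs (tops 42 mm above the table) that part it into four bays; one thing stands loose in each, about 85 mm from the axis. It turns as one with the cross. Origin: on the axis, 5 mm above the table. Not to be touched.
- cross: Steel cross on the rack's post: four level arms along its own +x, +y, -x, -y, over the ribs between bays. Each is a bar 10 mm wide, 16 mm high, from the hub (18 mm radius) to 125 mm from the axis, 242 to 258 mm above the table; hub top 265 mm. Things below reach at most 192 mm above the table. The finger pushes a bar sideways: 1 to 3 N at 90 mm turns it. Origin: on the axis, 5 mm above the table.
- bar_end (a point): Point on the centreline of the cross's +x arm, 120 mm from the axis, at mid-height of the bar, 250 mm above the table.
- rack (a joint): Turning of the rack about its vertical axis, rad, 0 at the start, growing anticlockwise seen from above; it turns freely either way for almost two turns, with light friction (0.08 N m, plus 0.15 N m s of drag) that stops it as soon as the push ends.
- jug: Small open plastic jug, purple, 72 mm across and 125 mm tall, with a loop handle on its +y side (reaching 58 mm from its axis) and a small spout on its -y side; the only jug. It stands loose in one of the four bays. Origin: centre of its underside.
- spray_a: Closed trigger spray bottle, clear, 56 mm across and 162 mm tall, loose in one of the bays. Origin: centre of its underside. Not to be touched.
- spray_b: Closed trigger spray bottle, white, the same size, loose in another bay. Origin: centre of its underside. Not to be touched.
- brush: Green scrubbing brush, 80 x 40 x 38 mm, lying bristles down in the remaining bay. Origin: centre of its underside. Not to be touched.
- mousetrap: Steel mousetrap with spring clip, 100 x 48 mm, 16 mm high, loose on the tray's floor on the +y side of the rack. Origin: centre of its underside. Not to be touched.
- aerator: Chrome tap aerator, 24 mm across and 27 mm tall, loose on the tray's floor on the +y side of the rack. Origin: centre of its underside. Not to be touched.
- plug: Black rubber sink plug, 52 mm across, 30 mm tall, loose on the table to the robot's right. Origin: centre of its underside.
- tin: Closed tin, 68 mm across, 100 mm tall, loose on the table to the robot's right. Origin: centre of its underside.
There are look-alikes about, which are no part of the job. Leave any yellow look-alike of the jug alone.

How it is judged:
By the outcome, as a careful person would: the job done as asked, in the order asked, and still so for the second after the job is handed in, with the robot touching nothing.
It also fails if it takes over 48 s, if anything falls off the work surface, if the arm or the gripper's body presses on something with over 40 N, if the wrist force passes 120 N, or if a joint passes its speed limit or range.

## Working session

There is one attempt and no reset: what is moved stays moved. The work goes in short steps, Python scripts to look and compute and a tool call to move; the robot and the scene stay as the last step left them, time stands still between calls to the robot, and variables do not carry over. Pictures are saved under pics/ and viewed, at most 10 in all, crops included, and the job is handed in when it is done.

Besides the shell and the picture viewer there is one more tool, called after "Call:" by a JSON object that holds its "method" and its "body", one argument or row to a line. send_rows: Moves the arm, as the interface text tells. Its arguments: {"type":"object","properties":{"slide":{"type":"array","items":{"type":"array","items":{"type":"number"}}},"roll":{"type":"array","items":{"type":"number"}},"claw":{"type":"array","items":{"type":"number"}},"force":{"type":"number"}},"required":["slide","roll","claw"]}

```bash
mkdir -p pics; ls; python3 - <<'E'
from station import bot
import cv2,numpy as np
o=bot.get_obs();print(o['t'],o['eef_pos'],o['tool_rot'],o['gripper_width'],bot.grip_depth)
for n in("scene","top"):
    cv2.imwrite(f"pics/{n}0.png",bot.read_camera(n)[:,:,::-1])
    m=bot.camera_model(n);print(n,np.array(m["camera_matrix"]).round(1).tolist(),np.array(m["camera_from_world"]).round(3).tolist())
E
```

```text
pics
0.0 [0.23114062 0.63354765 0.23032417] [-8.30844772e-05  1.73985929e-01  9.84747709e-01 -9.16192329e-04] 0.9989003972167423 0.0187
scene [[439.7, 0.0, 282.0], [0.0, 439.7, 212.7], [0.0, 0.0, 1.0]] [[0.86, 0.51, -0.009, -0.454], [0.283, -0.493, -0.823, -0.048], [-0.425, 0.705, -0.568, 1.419], [0.0, 0.0, 0.0, 1.0]]
top [[504.9, 0.0, 277.3], [0.0, 504.9, 208.4], [0.0, 0.0, 1.0]] [[0.026, -1.0, 0.002, -0.061], [-0.99, -0.026, -0.139, 0.579], [0.139, 0.002, -0.99, 1.532], [0.0, 0.0, 0.0, 1.0]]
```

View pics/scene0.png

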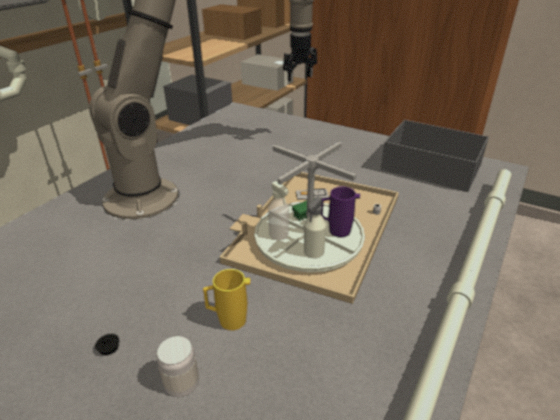

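View pics/top0.png

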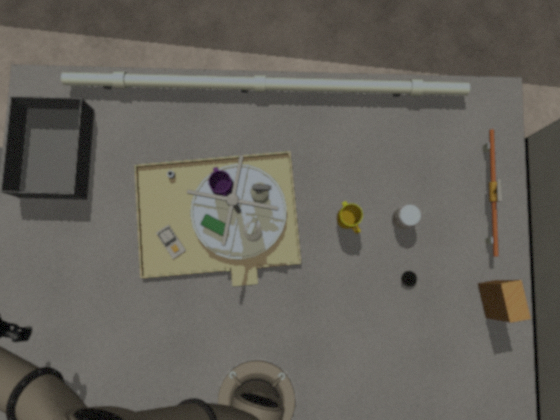

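The top view shows the tray at px (137–300, 153–278) with its gap and tongue at (244, 272), towards the robot. The cross hub is at about (235, 200). There are two jug candidates: purple at (221, 182) on the platform, and yellow at (350, 215) on the table. The purple one on the rack fits the description, and an enlarged crop will confirm it.

```bash
cat > h.py <<'E'
import cv2,numpy as np
from station import bot
def ray(n,px,z):
    m=bot.camera_model(n);K=np.array(m["camera_matrix"]);T=np.array(m["camera_from_world"])
    d=T[:3,:3].T@np.linalg.inv(K)@np.array([px[0],px[1],1.]);c=-T[:3,:3].T@T[:3,3]
    return (c+d*(z-c[2])/d[2])[:2]
def proj(n,p):
    m=bot.camera_model(n);K=np.array(m["camera_matrix"]);T=np.array(m["camera_from_world"])
    v=K@(T[:3,:3]@np.array(p)+T[:3,3]);return v[:2]/v[2]
E
python3 - <<'E'
from h import *
a=cv2.imread('pics/top0.png')
c=cv2.resize(a[140:290,125:310],None,fx=4,fy=4,interpolation=cv2.INTER_CUBIC)
c=cv2.convertScaleAbs(c,alpha=1.5)
cv2.imwrite('pics/crop0.png',c)
h=cv2.cvtColor(a,cv2.COLOR_BGR2HSV)
m=cv2.inRange(h,(125,80,20),(165,255,255));n,l,s,ct=cv2.connectedComponentsWithStats(m)
for i in range(1,n):
    if s[i,4]>30:print('purple',s[i],ct[i],ray('top',ct[i],.155))
E
```

```text
purple [210 168  22  27 412] [220.31067961 182.31067961] [0.63656871 0.12119426]
```

View pics/crop0.png

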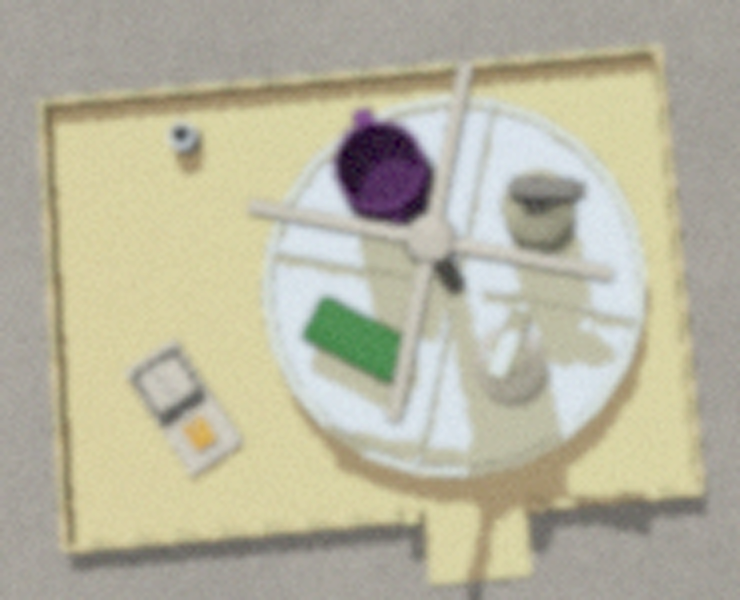

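The enlarged crop confirms the purple jug standing in a bay at crop px (385, 172), with the hub at (428, 238). The arm ends are at (465, 66), (611, 272), (395, 417) and (252, 207), and the tongue is at (478, 545).

```bash
python3 - <<'E'
from h import *
f=lambda u,v:((u+.5)/4-.5+125,(v+.5)/4-.5+140)
C=np.array([ray('top',f(*p),.024) for p in[(42,102),(660,47),(705,493),(67,549)]])
print('corners',C.round(3).tolist(),[np.linalg.norm(C[i]-C[i-1]).round(3) for i in range(4)])
# far-left, far-right, near-right, near-left
yd=((C[0]-C[1])+(C[3]-C[2]));yd/=np.linalg.norm(yd);xd=np.array([yd[1],-yd[0]])
x2=(C[0]-C[3])+(C[1]-C[2]);print('tray yaw',np.degrees(np.arctan2(xd[1],xd[0])),np.degrees(np.arctan2(x2[1],x2[0])))
print('axis from tray',C.mean(0)-yd*.07)
print('axis hub',ray('top',f(428,238),.265))
E_=np.array([ray('top',f(*p),.258) for p in[(465,66),(611,272),(395,417),(252,207)]])
h=E_.mean(0);print('axis arms',h)
for e in E_:print(e.round(3),np.linalg.norm(e-h).round(3),np.degrees(np.arctan2(*(e-h)[::-1])).round(1))
pl=np.array([f(*p) for p in[(264,270),(646,280),(485,97),(440,477)]]);print('plat',ray('top',((264+646)/8+124.6,(98+477)/8+139.6),.035))
# refine jug: body by ellipse (opening removes handle)
a=cv2.imread('pics/top0.png');m=cv2.inRange(cv2.cvtColor(a,cv2.COLOR_BGR2HSV),(125,80,20),(165,255,255))
m=cv2.morphologyEx(cv2.resize(m,None,fx=4,fy=4),cv2.MORPH_OPEN,cv2.getStructuringElement(2,(41,41)))
c=max(cv2.findContours(m,0,1)[0],key=cv2.contourArea);print(cv2.fitEllipse(c),cv2.minEnclosingCircle(c))
for z in(.03,.155):
  for px in[(385,172),(380,166)]:print(z,px,ray('top',f(*px),z))
for r in range(0,360,90):pass
E
```

```text
corners [[0.71, 0.41], [0.768, -0.081], [0.414, -0.124], [0.358, 0.368]] [np.float64(0.354), np.float64(0.494), np.float64(0.356), np.float64(0.495)]
tray yaw 6.5795972247229075 6.853856118709154
axis from tray [0.57059173 0.07388373]
axis hub [0.57078863 0.07613378]
axis arms [0.57098515 0.07489157]
[0.691 0.056] 0.121 -8.9
[ 0.552 -0.047] 0.123 -98.9
[0.451 0.094] 0.121 170.9
[0.59  0.196] 0.123 81.1
plat [0.56828344 0.07523073]
((882.80859375, 731.4957275390625), (85.0438232421875, 100.53125), 147.63031005859375) ((885.8369140625, 728.7843627929688), 51.88431167602539)
0.03 (385, 172) [0.65936048 0.13410533]
0.03 (380, 166) [0.66407324 0.13824916]
0.155 (385, 172) [0.63568296 0.11951724]
0.155 (380, 166) [0.64001994 0.12333066]
```

```bash
cat > plan.py <<'E'
from h import *
from scipy.spatial.transform import Rotation
o=bot.get_obs();w,x,y,z=o['tool_rot'];R=Rotation.from_quat([x,y,z,w]).as_matrix();P=np.array(o['eef_pos'])
A=np.array([.5705,.075])
def rows(pts):
    for p in pts: print((R.T@(np.array(p)-P)*1000).round(0).astype(int).tolist(),end=' ')
    print()
def arc(degs,r=.09,z=.228):
    rows([[A[0]+r*np.cos(np.radians(d)),A[1]+r*np.sin(np.radians(d)),z] for d in degs])
E
python3 - <<'E'
from plan import *
print(R.round(3).tolist())
arc([135],z=.30);arc([135])
E
```

```text
[[-0.939, 0.343, -0.0], [0.343, 0.939, -0.002], [-0.0, -0.002, -1.0]]
[-429, -371, -69] 
[-429, -371, 3]
```

Call:
{"method": "send_rows", "body": {
  "slide": [
    [-10,-10,-35],
    [-35,-30,-70],
    [-65,-55,-70],
    [-95,-80,-70],
    [-125,-105,-70],
    [-155,-130,-70],
    [-185,-155,-70],
    [-215,-185,-70]
  ],
  "roll": [0,0,0,0,0,0,0,0],
  "claw": [0,0,0,0,0,0,0,0]
}}

```text
t: 0.77
eef_pos: [0.3702, 0.3858, 0.301]
tool_rot: [-0.0, 0.174, 0.985, -0.0]
contact_force: [1.2, 0.6, -0.2]
gripper_width: 0.003
grasp_force: 0.0
```

Call:
{"method": "send_rows", "body": {
  "slide": [
    [-30,-26,0],
    [-60,-52,0],
    [-90,-78,0],
    [-120,-104,0],
    [-150,-130,0],
    [-180,-156,0],
    [-205,-178,0],
    [-214,-186,0]
  ],
  "roll": [0,0,0,0,0,0,0,0],
  "claw": [0,0,0,0,0,0,0,0]
}}

```text
t: 1.43
eef_pos: [0.5087, 0.1333, 0.3013]
tool_rot: [0.001, 0.178, 0.984, -0.001]
contact_force: [1.1, -0.4, -0.7]
gripper_width: 0.001
grasp_force: 0.0
```

```bash
python3 - <<'E'
from plan import *
print(o['t'],P,o['gripper_width'],o['contact_force'])
arc([135])
cv2.imwrite('pics/s1.png',bot.read_camera('top')[120:300,120:320,::-1].repeat(3,0).repeat(3,1))
E
```

```text
1.4333 [0.50869662 0.13326233 0.30130705] 0.0009309593181577636 [ 1.08396476 -0.36018267 -0.7012473 ]
[4, 5, 73]
```

View pics/s1.png

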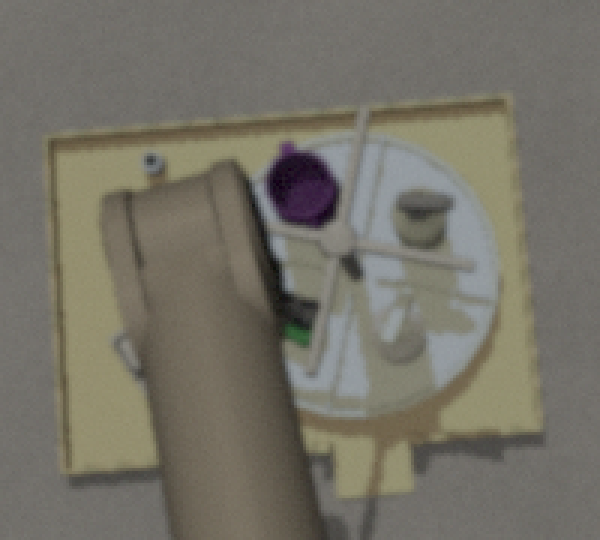

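The hand hovers in the sector between the near arm (end at px (315, 370)) and the left arm. The shot shows the purple jug, both sprays and the cross still in place. I'll lower the hand there.

Call:
{"method": "send_rows", "body": {
  "slide": [
    [1,1,10],
    [2,2,22],
    [3,3,34],
    [4,4,46],
    [4,5,58],
    [4,5,68],
    [4,5,73],
    [4,5,73]
  ],
  "roll": [0,0,0,0,0,0,0,0],
  "claw": [0,0,0,0,0,0,0,0]
}}

```text
t: 2.15
eef_pos: [0.5035, 0.146, 0.2267]
tool_rot: [-0.001, 0.173, 0.985, -0.001]
contact_force: [0.1, -0.4, -0.2]
gripper_width: 0.0
grasp_force: 0.0
```

```bash
python3 - <<'E'
from plan import *
print(o['t'],P,o['contact_force'])
P=P
import plan
d=P[:2]-A;print(np.degrees(np.arctan2(d[1],d[0])),np.hypot(*d))
arc([137,140,143,146,148.5,151,153.5,156])
# later calls relative to each call's own end
def seg(a,b,n=8):
    s=np.linspace(a,b,n+1)
    base=np.array([A[0]+.09*np.cos(np.radians(a)),A[1]+.09*np.sin(np.radians(a)),.228]);plan.P=base;print(a,b);arc(s[1:])
seg(156,168)
for a in range(168,300,18):seg(a,a+18)
E
```

```text
2.15 [0.50352179 0.14601046 0.22670891] [ 0.08658934 -0.39057812 -0.23046432]
133.32620056973644 0.09761436930255321
[-4, -9, -1] [-3, -13, -1] [-1, -18, -1] [0, -22, -1] [1, -26, -1] [2, -30, -1] [2, -34, -1] [3, -38, -1] 
156 168
[0, -2, 0] [0, -5, 0] [0, -7, 0] [0, -9, 0] [0, -12, 0] [0, -14, 0] [0, -16, 0] [-1, -19, 0] 
168 186
[-1, -3, 0] [-1, -7, 0] [-2, -10, 0] [-3, -14, 0] [-4, -17, 0] [-5, -20, 0] [-7, -24, 0] [-8, -27, 0] 
186 204
[-2, -3, 0] [-3, -6, 0] [-5, -9, 0] [-7, -12, 0] [-9, -15, 0] [-11, -18, 0] [-14, -20, 0] [-16, -23, 0] 
204 222
[-3, -2, 0] [-5, -5, 0] [-8, -7, 0] [-11, -9, 0] [-13, -11, 0] [-16, -13, 0] [-19, -15, 0] [-22, -17, 0] 
222 240
[-3, -2, 0] [-6, -3, 0] [-10, -4, 0] [-13, -6, 0] [-16, -7, 0] [-20, -8, 0] [-23, -9, 0] [-27, -9, 0] 
240 258
[-3, -1, 0] [-7, -1, 0] [-11, -1, 0] [-14, -1, 0] [-18, -1, 0] [-21, -1, 0] [-25, -1, 0] [-28, -1, 0] 
258 276
[-3, 1, 0] [-7, 1, 0] [-10, 2, 0] [-14, 3, 0] [-17, 4, 0] [-20, 5, 0] [-24, 7, 0] [-27, 8, 0] 
276 294
[-3, 2, 0] [-6, 3, 0] [-9, 5, 0] [-12, 7, 0] [-15, 9, 0] [-18, 11, 0] [-20, 14, 0] [-23, 16, 0] 
294 312
[-2, 3, 0] [-5, 5, 0] [-7, 8, 0] [-9, 11, 0] [-11, 13, 0] [-13, 16, 0] [-15, 19, 0] [-17, 22, 0]
```

Call:
{"method": "send_rows", "body": {
  "slide": [
    [-4,-8,0],
    [-3,-13,0],
    [-1,-18,0],
    [0,-22,0],
    [1,-26,0],
    [2,-30,0],
    [2,-34,0],
    [3,-37,0]
  ],
  "roll": [0,0,0,0,0,0,0,0],
  "claw": [0,0,0,0,0,0,0,0]
}}

```text
t: 2.82
eef_pos: [0.4892, 0.1111, 0.2284]
tool_rot: [0.0, 0.174, 0.985, 0.0]
contact_force: [0.7, -1.1, -0.1]
gripper_width: -0.003
grasp_force: 0.0
```

Call:
{"method": "send_rows", "body": {
  "slide": [
    [0,-2,0],
    [0,-5,0],
    [0,-7,0],
    [0,-9,0],
    [0,-12,0],
    [0,-14,0],
    [0,-16,0],
    [-1,-19,0]
  ],
  "roll": [0,0,0,0,0,0,0,0],
  "claw": [0,0,0,0,0,0,0,0]
}}

```text
t: 3.48
eef_pos: [0.4837, 0.0937, 0.2283]
tool_rot: [-0.0, 0.174, 0.985, 0.0]
contact_force: [0.1, 2.0, 0.2]
gripper_width: 0.001
grasp_force: 0.9
```

```bash
python3 - <<'E'
from plan import *
print(o['t'],P,o['contact_force'])
d=P[:2]-A;print(np.degrees(np.arctan2(d[1],d[0])),np.hypot(*d))
arc(np.linspace(170,186,8))
E
```

```text
3.4833 [0.48365355 0.09366854 0.2283367 ] [0.13911087 2.00268819 0.24652252]
167.86829484736998 0.08883028686279201
[1, -3, 0] [0, -7, 0] [-1, -10, 0] [-2, -14, 0] [-3, -17, 0] [-4, -21, 0] [-6, -24, 0] [-7, -27, 0]
```

Contact reads 2 N and the hand is on the arc, so I'll keep pushing.

Call:
{"method": "send_rows", "body": {
  "slide": [
    [0,-3,0],
    [-1,-7,0],
    [-1,-10,0],
    [-2,-14,0],
    [-3,-17,0],
    [-5,-20,0],
    [-6,-24,0],
    [-8,-27,0]
  ],
  "roll": [0,0,0,0,0,0,0,0],
  "claw": [0,0,0,0,0,0,0,0]
}}

```text
t: 4.15
eef_pos: [0.4819, 0.0648, 0.2283]
tool_rot: [-0.0, 0.174, 0.985, -0.0]
contact_force: [0.5, 1.7, -0.0]
gripper_width: -0.003
grasp_force: 0.8
```

Call:
{"method": "send_rows", "body": {
  "slide": [
    [-2,-3,0],
    [-3,-6,0],
    [-5,-9,0],
    [-7,-12,0],
    [-9,-15,0],
    [-11,-18,0],
    [-14,-20,0],
    [-16,-23,0]
  ],
  "roll": [0,0,0,0,0,0,0,0],
  "claw": [0,0,0,0,0,0,0,0]
}}

```text
t: 4.82
eef_pos: [0.4893, 0.0379, 0.2282]
tool_rot: [-0.0, 0.174, 0.985, -0.0]
contact_force: [-0.4, 1.7, 0.0]
gripper_width: 0.002
grasp_force: 0.7
```

Call:
{"method": "send_rows", "body": {
  "slide": [
    [-3,-2,0],
    [-5,-5,0],
    [-8,-7,0],
    [-11,-9,0],
    [-13,-11,0],
    [-16,-13,0],
    [-19,-15,0],
    [-22,-17,0]
  ],
  "roll": [0,0,0,0,0,0,0,0],
  "claw": [0,0,0,0,0,0,0,0]
}}

```text
t: 5.48
eef_pos: [0.5041, 0.0145, 0.2282]
tool_rot: [-0.0, 0.174, 0.985, -0.0]
contact_force: [-0.6, 2.2, 0.8]
gripper_width: -0.005
grasp_force: 0.8
```

```bash
python3 - <<'E'
from plan import *
print(o['t'],P,o['contact_force'])
d=P[:2]-A;print(np.degrees(np.arctan2(d[1],d[0])),np.hypot(*d))
cv2.imwrite('pics/s2.png',cv2.resize(bot.read_camera('scene')[120:300,200:420,::-1],None,fx=3,fy=3))
E
```

```text
5.4833 [0.50414838 0.01449206 0.22823383] [-0.56835596  2.17655084  0.84688384]
-137.637420371044 0.08979837549417312
```

View pics/s2.png

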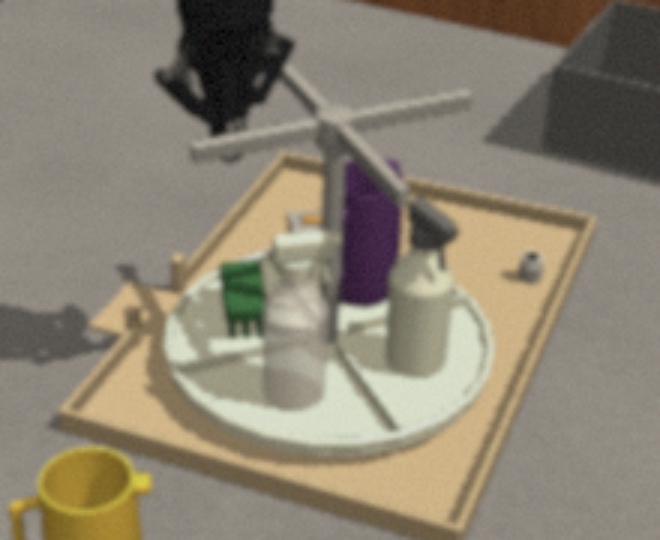

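The finger at px (230, 150) is pushing the near arm, and everything on the rack is still standing, with the purple jug at (370, 235). I'll go on.

Call:
{"method": "send_rows", "body": {
  "slide": [
    [-3,-2,0],
    [-6,-3,0],
    [-10,-4,0],
    [-13,-6,0],
    [-16,-7,0],
    [-20,-8,0],
    [-23,-9,0],
    [-27,-9,0]
  ],
  "roll": [0,0,0,0,0,0,0,0],
  "claw": [0,0,0,0,0,0,0,0]
}}

```text
t: 6.2
eef_pos: [0.5263, -0.0035, 0.2282]
tool_rot: [-0.0, 0.174, 0.985, -0.0]
contact_force: [-1.9, 0.7, 1.2]
gripper_width: -0.004
grasp_force: 0.9
```

Call:
{"method": "send_rows", "body": {
  "slide": [
    [-3,-1,0],
    [-7,-1,0],
    [-11,-1,0],
    [-14,-1,0],
    [-18,-1,0],
    [-21,-1,0],
    [-25,-1,0],
    [-28,-1,0]
  ],
  "roll": [0,0,0,0,0,0,0,0],
  "claw": [0,0,0,0,0,0,0,0]
}}

```text
t: 6.87
eef_pos: [0.5526, -0.0138, 0.2282]
tool_rot: [-0.0, 0.174, 0.985, -0.0]
contact_force: [-1.8, 0.8, -0.4]
gripper_width: 0.005
grasp_force: 0.7
```

Call:
{"method": "send_rows", "body": {
  "slide": [
    [-3,1,0],
    [-7,1,0],
    [-10,2,0],
    [-14,3,0],
    [-17,4,0],
    [-20,5,0],
    [-24,7,0],
    [-27,8,0]
  ],
  "roll": [0,0,0,0,0,0,0,0],
  "claw": [0,0,0,0,0,0,0,0]
}}

```text
t: 7.53
eef_pos: [0.5809, -0.0152, 0.2283]
tool_rot: [0.0, 0.174, 0.985, -0.0]
contact_force: [-1.3, 1.3, 0.7]
gripper_width: -0.003
grasp_force: 0.9
```

Call:
{"method": "send_rows", "body": {
  "slide": [
    [-3,2,0],
    [-6,3,0],
    [-9,5,0],
    [-12,7,0],
    [-15,9,0],
    [-18,11,0],
    [-20,14,0],
    [-22,15,0]
  ],
  "roll": [0,0,0,0,0,0,0,0],
  "claw": [0,0,0,0,0,0,0,0]
}}

```text
t: 8.2
eef_pos: [0.6068, -0.0085, 0.2283]
tool_rot: [0.0, 0.174, 0.985, 0.0]
contact_force: [-1.8, -0.1, 1.0]
gripper_width: 0.001
grasp_force: 0.7
```

```bash
python3 - <<'E'
from plan import *
print(o['t'],P,o['contact_force'],np.abs(o['joint_vel']).max())
d=P[:2]-A;print(np.degrees(np.arctan2(d[1],d[0])),np.hypot(*d))
cv2.imwrite('pics/t3.png',bot.read_camera('top')[:,:,::-1])
a=cv2.imread('pics/t3.png')
cv2.imwrite('pics/t3c.png',cv2.convertScaleAbs(cv2.resize(a[140:290,125:310],None,fx=4,fy=4,interpolation=cv2.INTER_CUBIC),alpha=1.5))
E
```

```text
8.2 [ 0.60684999 -0.00846752  0.22834847] [-1.75689792 -0.08738258  0.99004504] 0.05880793103268854
-66.46693814587631 0.09103927126872816
```

View pics/t3c.png

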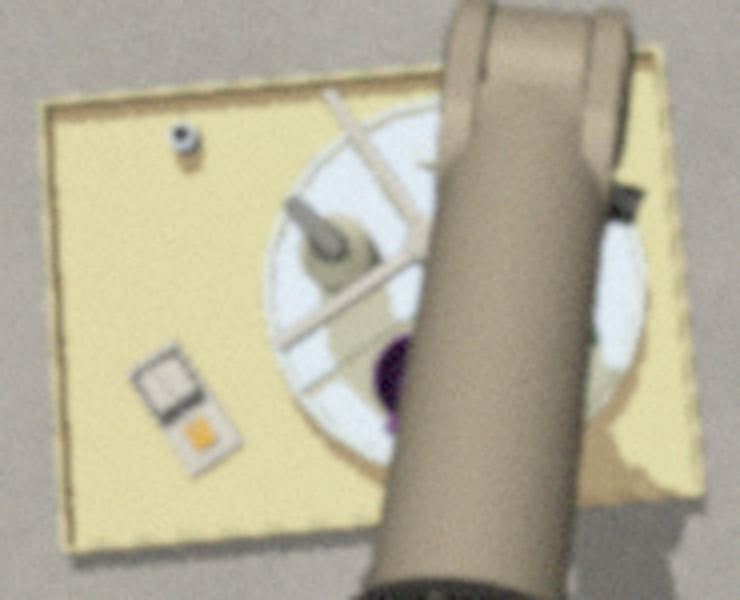

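```bash
python3 - <<'E'
from plan import *
f=lambda u,v:((u+.5)/4-.5+125,(v+.5)/4-.5+140)
H=np.array([.571,.0755])
for p in[(330,93),(285,343)]:
    e=ray('top',f(*p),.258)-H;print(e,np.hypot(*e),np.degrees(np.arctan2(e[1],e[0])))
for p in ray('top',(210,185),.155),:pass
arc([296.5,299,301,303,304,304,304,304])
E
```

```text
[0.09865894 0.07151528] 0.12185245642995819 35.93737065743638
[-0.07237927  0.09385412] 0.11852153360194262 127.63901791852865
[-2, 4, 0] [-5, 7, 0] [-7, 9, 0] [-9, 12, 0] [-10, 13, 0] [-10, 13, 0] [-10, 13, 0] [-10, 13, 0]
```

Turned about 136° so far, with about 15° left. I'll add about 11°, then back off, lift and retreat to measure.

Call:
{"method": "send_rows", "body": {
  "slide": [
    [-2,3,0],
    [-4,6,0],
    [-6,8,0],
    [-8,11,0],
    [-10,13,0],
    [-10,13,0],
    [-7,9,0],
    [-4,3,0]
  ],
  "roll": [0,0,0,0,0,0,0,0],
  "claw": [0,0,0,0,0,0,0,0]
}}

```text
t: 8.92
eef_pos: [0.611, -0.0069, 0.2283]
tool_rot: [0.0, 0.173, 0.985, 0.0]
contact_force: [0.4, -0.4, -0.2]
gripper_width: -0.002
grasp_force: 0.0
```

Call:
{"method": "send_rows", "body": {
  "slide": [
    [3,-3,0],
    [3,-3,-15],
    [3,-3,-40],
    [3,-3,-75],
    [3,-30,-80],
    [3,-60,-80],
    [3,-95,-80],
    [3,-130,-80]
  ],
  "roll": [0,0,0,0,0,0,0,0],
  "claw": [0,0,0,0,0,0,0,0]
}}

```text
t: 9.58
eef_pos: [0.5626, -0.1297, 0.3088]
tool_rot: [0.001, 0.174, 0.985, 0.0]
contact_force: [-0.5, -0.3, -0.2]
gripper_width: -0.002
grasp_force: 0.0
```

Call:
{"method": "send_rows", "body": {
  "slide": [
    [0,-35,0],
    [0,-70,0],
    [0,-100,0],
    [0,-120,0],
    [0,-130,0],
    [0,-130,0],
    [0,-130,0],
    [0,-130,0]
  ],
  "roll": [0,0,0,0,0,0,0,0],
  "claw": [0,0,0,0,0,0,0,0]
}}

```text
t: 10.25
eef_pos: [0.5199, -0.2485, 0.3081]
tool_rot: [-0.0, 0.173, 0.985, 0.001]
contact_force: [0.0, 0.4, -0.6]
gripper_width: -0.001
grasp_force: 0.0
```

```bash
python3 - <<'E'
from plan import *
print(o['t'],P,o['contact_force'])
for n in('top','scene'):
    a=np.mean([bot.read_camera(n).astype(float) for _ in range(4)],0).astype(np.uint8)[:,:,::-1];cv2.imwrite(f'pics/{n}4.png',a)
a=cv2.imread('pics/top4.png');b=cv2.imread('pics/scene4.png')
c=cv2.resize(a[140:290,125:310],None,fx=4,fy=4,interpolation=cv2.INTER_CUBIC)
cv2.imwrite('pics/c4.png',cv2.convertScaleAbs(c,alpha=1.5))
E
```

```text
10.25 [ 0.51985481 -0.24851541  0.30808585] [ 0.04591775  0.43908055 -0.57055906]
```

View pics/c4.png

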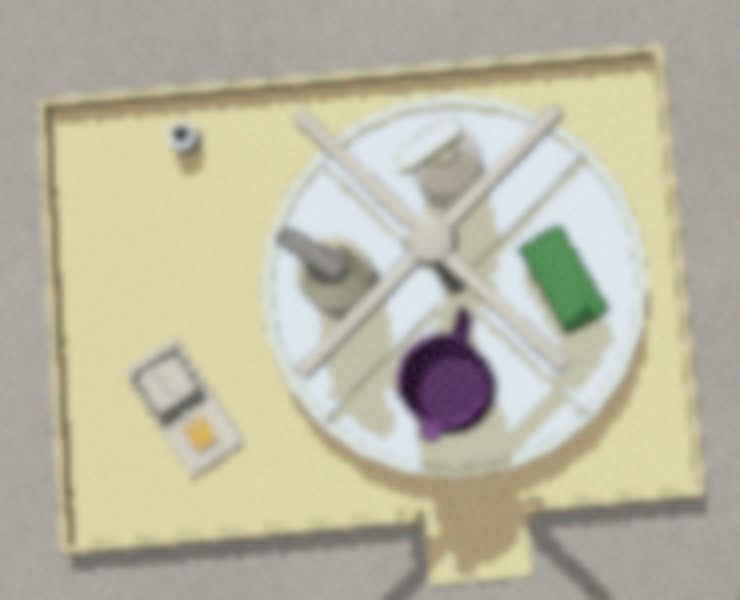

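The view is unobstructed: the jug body is centred at about (447, 384) with the handle towards the hub, the arm ends are at (302, 118), (556, 112), (561, 364) and (305, 369), and the tongue's outer corners are at (428, 583) and (530, 576). Everything is standing. Now I'll measure it.

```bash
cat > meas.py <<'E'
from plan import *
import sys
f=lambda u,v:((u+.5)/4-.5+125,(v+.5)/4-.5+140)
ang=lambda v:np.degrees(np.arctan2(v[1],v[0]))%360
def jug(n,im,k):
    a=cv2.resize(im,None,fx=4,fy=4,interpolation=cv2.INTER_CUBIC)
    m=cv2.inRange(cv2.cvtColor(a,cv2.COLOR_BGR2HSV),(125,80,15),(165,255,255))
    m=cv2.morphologyEx(m,cv2.MORPH_OPEN,cv2.getStructuringElement(2,(k,k)))
    c=max(cv2.findContours(m,0,1)[0],key=cv2.contourArea);return c[:,0]/4-.375
E
python3 - <<'E'
from meas import *
im=cv2.imread('pics/top4.png')
c=jug('top',im,61);W=np.array([ray('top',p,.155) for p in c])
# silhouette = rim (top, z=.155) on camera-far sides + body; circle fit and extents
(x,y),r=cv2.minEnclosingCircle((W*1000).astype(np.float32));e=cv2.fitEllipse((W*1000).astype(np.float32));print('rim circ',x,y,r,'ell',e)
E4=np.array([ray('top',f(*p),.258) for p in[(302,118),(556,112),(561,364),(305,369)]]);h=E4.mean(0);print('axis',h,[ang(v-h).round(1) for v in E4])
print('hub',ray('top',f(431,240),.265))
tg=np.array([ray('top',f(*p),.005) for p in[(428,583),(530,576)]]);print('tongue',tg,tg.mean(0),np.linalg.norm(tg[0]-tg[1]))
po=np.array([ray('top',f(*p),.045) for p in[(418,517),(537,503)]]);print('posts',po.mean(0),np.linalg.norm(po[0]-po[1]))
for ax in(h,np.array([.5706,.0745]),np.array([.571,.0755])):
    print('gap dir tongue',ang(tg.mean(0)-ax),'jug',ang(np.array([x,y])/1000-ax),ang(np.array(e[0])/1000-ax),np.hypot(*(np.array([x,y])/1000-ax)))
# scene view: jug centreline: mean column of purple body, ray plane
b=cv2.imread('pics/scene4.png');s=jug('scene',b,41);print('scene bbox',s.min(0),s.max(0))
for q in[(.486,.065,.155),(.486,.065,.03),(*h,.258)]:print(proj('scene',q))
cv2.imwrite('pics/sc4.png',cv2.resize(b[130:290,210:390],None,fx=3.3,fy=3.3,interpolation=cv2.INTER_CUBIC))
E
```

```text
rim circ 482.6968994140625 70.0661392211914 32.68567657470703 ell ((482.7353820800781, 69.628662109375), (58.35884475708008, 65.25010681152344), 127.6906967163086)
axis [0.57081455 0.07472   ] [np.float64(48.1), np.float64(317.8), np.float64(227.7), np.float64(137.9)]
hub [0.56948906 0.07407972]
tongue [[0.33934971 0.09014766]
 [0.34677484 0.01083178]] [0.34306228 0.05048972] 0.07966267598610217
posts [0.3959855  0.05094253] 0.0914044671662287
gap dir tongue 186.07278202799895 jug 183.02321777055252 183.30824759579045 0.08824046399921964
gap dir tongue 186.0236842510789 jug 182.88757040217726 183.1733098729301 0.08801485223544546
gap dir tongue 186.26168329625548 jug 183.52133949295637 183.80569272549485 0.08847013290401264
scene bbox [269.875 181.125] [295.875 228.375]
[280.29457553 186.59893163]
[280.81231215 224.51865645]
[311.38790667 157.8848439 ]
```

View pics/sc4.png

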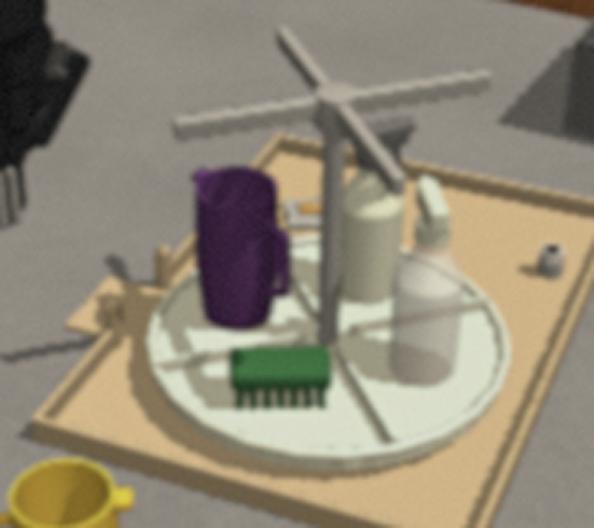

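The jug is at about 183.2° against a gap direction of about 186.4°, so it needs about 3° more. I'll go back along the same path for a small final push.

Call:
{"method": "send_rows", "body": {
  "slide": [
    [0,25,0],
    [0,60,0],
    [0,97,0],
    [0,134,0],
    [0,170,0],
    [0,205,0],
    [0,240,0],
    [0,257,0]
  ],
  "roll": [0,0,0,0,0,0,0,0],
  "claw": [0,0,0,0,0,0,0,0]
}}

```text
t: 11.32
eef_pos: [0.6082, -0.003, 0.308]
tool_rot: [-0.0, 0.171, 0.985, 0.001]
contact_force: [-0.1, 0.1, -0.3]
gripper_width: -0.0
grasp_force: 0.0
```

Call:
{"method": "send_rows", "body": {
  "slide": [
    [0,0,5],
    [0,0,18],
    [0,0,32],
    [0,0,46],
    [0,0,60],
    [0,0,72],
    [0,0,80],
    [0,0,80]
  ],
  "roll": [0,0,0,0,0,0,0,0],
  "claw": [0,0,0,0,0,0,0,0]
}}

```text
t: 11.98
eef_pos: [0.606, -0.0095, 0.2264]
tool_rot: [-0.001, 0.174, 0.985, -0.001]
contact_force: [-0.1, 0.8, -0.5]
gripper_width: -0.004
grasp_force: 0.0
```

Call:
{"method": "send_rows", "body": {
  "slide": [
    [-2,3,0],
    [-4,6,0],
    [-6,9,0],
    [-8,11,0],
    [-9,13,0],
    [-11,15,0],
    [-12,17,0],
    [-12,17,0]
  ],
  "roll": [0,0,0,0,0,0,0,0],
  "claw": [0,0,0,0,0,0,0,0]
}}

```text
t: 12.65
eef_pos: [0.6246, 0.0032, 0.2283]
tool_rot: [0.0, 0.174, 0.985, 0.0]
contact_force: [0.0, 0.3, 1.0]
gripper_width: -0.001
grasp_force: 0.0
```

Call:
{"method": "send_rows", "body": {
  "slide": [
    [0,0,0],
    [3,-4,0],
    [7,-9,0],
    [12,-17,0],
    [12,-17,-15],
    [12,-17,-45],
    [12,-17,-80],
    [12,-17,-80]
  ],
  "roll": [0,0,0,0,0,0,0,0],
  "claw": [0,0,0,0,0,0,0,0]
}}

```text
t: 13.32
eef_pos: [0.6095, -0.0105, 0.3153]
tool_rot: [0.005, 0.175, 0.985, 0.001]
contact_force: [1.9, -0.2, 0.5]
gripper_width: 0.003
grasp_force: 0.0
```

Call:
{"method": "send_rows", "body": {
  "slide": [
    [0,-25,0],
    [0,-60,0],
    [0,-95,0],
    [0,-130,0],
    [0,-165,0],
    [0,-200,0],
    [0,-235,0],
    [0,-257,0]
  ],
  "roll": [0,0,0,0,0,0,0,0],
  "claw": [0,0,0,0,0,0,0,0]
}}

```text
t: 13.98
eef_pos: [0.5159, -0.255, 0.3086]
tool_rot: [0.0, 0.176, 0.984, -0.001]
contact_force: [0.3, -1.5, 1.4]
gripper_width: 0.001
grasp_force: 0.0
```

```bash
python3 - <<'E'
from meas import *
print(o['t'],P,o['contact_force'])
m=bot.camera_model('wrist');T=np.array(m['camera_from_world']);print('wristcam',-T[:3,:3].T@T[:3,3],T[:3,:3].round(2).tolist(),m['camera_matrix'][0][0])
a=np.mean([bot.read_camera('top').astype(float) for _ in range(4)],0).astype(np.uint8)[:,:,::-1];cv2.imwrite('pics/top5.png',a)
c=jug('top',a,61);W=np.array([ray('top',p,.155) for p in c])*1000
(x,y),r=cv2.minEnclosingCircle(W.astype(np.float32));j=np.array([x,y])/1000;print(j,r,[ang(j-np.array(h)) for h in[(.5708,.0747),(.571,.0755)]])
cv2.imwrite('pics/c5.png',cv2.convertScaleAbs(cv2.resize(a[140:290,125:310],None,fx=4,fy=4,interpolation=cv2.INTER_CUBIC),alpha=1.5))
E
```

```text
13.9833 [ 0.51589631 -0.25499728  0.30861974] [ 0.32538863 -1.51934401  1.41668899]
wristcam [ 0.44105564 -0.22696056  0.45020386] [[0.35, 0.94, -0.0], [0.89, -0.33, 0.31], [0.29, -0.11, -0.95]] 315.5584487000599
[0.48304794 0.06613315] 32.69294738769531 [np.float64(185.575868551701), np.float64(186.07905890338697)]
```

Call:
{"method": "send_rows", "body": {
  "slide": [
    [5,10,-25],
    [20,38,-51],
    [38,71,-51],
    [56,104,-51],
    [74,137,-51],
    [92,170,-51],
    [110,204,-51],
    [124,230,-51]
  ],
  "roll": [0,0,0,0,0,0,0,0],
  "claw": [0,0,0,0,0,0,0,0]
}}

```text
t: 14.85
eef_pos: [0.4802, 0.013, 0.3594]
tool_rot: [0.0, 0.171, 0.985, 0.001]
contact_force: [0.2, 1.3, -0.7]
gripper_width: 0.002
grasp_force: 0.0
```

Call:
{"method": "send_rows", "body": {
  "slide": [
    [6,12,0],
    [12,22,0],
    [12,22,0],
    [12,22,0],
    [12,22,0],
    [12,22,0],
    [12,22,0],
    [12,22,0]
  ],
  "roll": [0,0,0,0,0,0,0,0],
  "claw": [0,0,0,0,0,0,0,0]
}}

```text
t: 15.52
eef_pos: [0.4777, 0.0321, 0.3593]
tool_rot: [0.0, 0.175, 0.985, -0.0]
contact_force: [0.1, -0.4, 0.8]
gripper_width: 0.003
grasp_force: 0.0
```

```bash
python3 - <<'E'
from meas import *
print(o['t'],P,o['contact_force'])
m=bot.camera_model('wrist');np.savez('wcam',K=m['camera_matrix'],T=m['camera_from_world'])
a=bot.read_camera('wrist')[:,:,::-1];cv2.imwrite('pics/w6.png',a)
for q in[(.571,.0755,.265),(.395,.054,.024),(.483,.066,.155)]:print(proj('wrist',q))
E
```

```text
15.5167 [0.47770276 0.03212479 0.35928112] [ 0.06789634 -0.36141547  0.81329447]
[357.64562716 291.72479821]
[267.82988573 101.29172051]
[303.43571266 174.3817694 ]
```

View pics/w6.png

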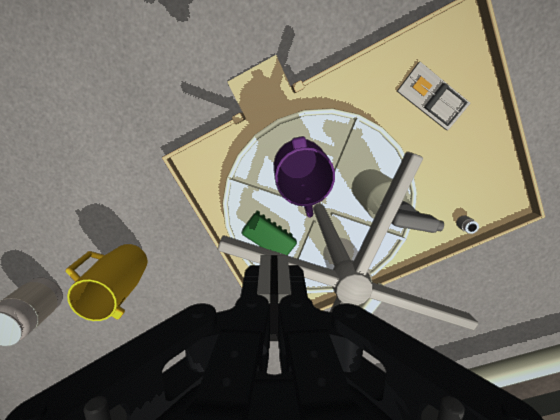

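The wrist view shows the purple jug with its rim centred near (304, 173), the hub at (354, 290), the post tops at (238, 119) and (297, 87), and the tongue's outer corners at (229, 80) and (275, 55). All things are standing.

```bash
python3 - <<'E'
from meas import *
d=np.load('wcam.npz');K,T=d['K'],d['T']
def wr(p,z):
    r=T[:3,:3].T@np.linalg.inv(K)@np.array([*p,1.]);c=-T[:3,:3].T@T[:3,3];return (c+r*(z-c[2])/r[2])[:2]
a=cv2.imread('pics/w6.png')
c=jug('w',a,121);print(c.min(0),c.max(0))
W=np.array([wr(p,.155) for p in c])*1000
print('circle',cv2.minEnclosingCircle(W.astype(np.float32)),'ell',cv2.fitEllipse(W.astype(np.float32)))
J=np.array(cv2.minEnclosingCircle(W.astype(np.float32))[0])/1000
J2=np.array([wr((x,y),.155) for x,y in[(304,173)]])[0]
hub=wr((354,290),.265)
ends=np.array([wr(p,.258) for p in[(222,242),(414,157),(475,323)]]);print('ends',ends,'mid',(ends[0]+ends[2])/2)
posts=np.array([wr(p,.045) for p in[(238,119),(297,87)]]);tg=np.array([wr(p,.005) for p in[(229,80),(275,55)]])
print('hub',hub,'posts',posts,'tongue',tg,np.linalg.norm(tg[0]-tg[1]))
co=np.array([wr(p,.024) for p in[(164,156),(480,0),(541,215)]]);print('corners',co, 'near edge normal',ang(co[1]-co[0])-90+180, 'side', ang(co[1]-co[2]))
h=hub
print('J',J,J2,'angles jug',ang(J-h),ang(J2-h),'posts',ang(posts.mean(0)-h),'tongue',ang(tg.mean(0)-h))
E
```

```text
[274.375 138.375] [334.125 205.375]
circle ((481.3305358886719, 65.81696319580078), 38.372467041015625) ell ((482.2093811035156, 66.01885986328125), (64.94422149658203, 76.53993225097656), 93.1491928100586)
ends [[ 0.49040534 -0.01833729]
 [ 0.47543368  0.14818607]
 [ 0.64515049  0.16838339]] mid [0.56777791 0.07502305]
hub [0.56829555 0.07286009] posts [[0.40297603 0.00704503]
 [0.39176049 0.09749425]] tongue [[0.34770541 0.01070426]
 [0.33963738 0.0850512 ]] 0.07478342947109595
corners [[ 0.41447669 -0.12038392]
 [ 0.37272802  0.35814176]
 [ 0.70681167  0.40468625]] near edge normal 184.986109393427 side 187.93138755709356
J [0.48133054 0.06581696] [0.48175426 0.06694993] angles jug 184.63016661456214 183.90683186962374 posts 186.8689342717916 tongue 186.3462689757866
```

The jug reads about 185.2° and the gap about 186.5°. One last nudge of just over 1°.

Call:
{"method": "send_rows", "body": {
  "slide": [
    [-10,0,0],
    [-30,2,0],
    [-52,3,0],
    [-76,4,0],
    [-100,5,0],
    [-122,5,0],
    [-136,5,0],
    [-136,5,0]
  ],
  "roll": [0,0,0,0,0,0,0,0],
  "claw": [0,0,0,0,0,0,0,0]
}}

```text
t: 16.23
eef_pos: [0.6096, -0.0109, 0.3583]
tool_rot: [0.0, 0.175, 0.985, -0.001]
contact_force: [1.5, -0.6, -0.1]
gripper_width: 0.003
grasp_force: 0.0
```

Call:
{"method": "send_rows", "body": {
  "slide": [
    [0,0,10],
    [0,0,30],
    [0,0,52],
    [0,0,74],
    [0,0,96],
    [0,0,116],
    [0,0,131],
    [0,0,131]
  ],
  "roll": [0,0,0,0,0,0,0,0],
  "claw": [0,0,0,0,0,0,0,0]
}}

```text
t: 16.9
eef_pos: [0.604, -0.0085, 0.2245]
tool_rot: [-0.003, 0.174, 0.985, -0.001]
contact_force: [0.1, -0.3, -0.5]
gripper_width: -0.003
grasp_force: 0.0
```

Call:
{"method": "send_rows", "body": {
  "slide": [
    [-3,4,0],
    [-5,8,0],
    [-8,11,0],
    [-10,14,0],
    [-11,16,0],
    [-12,17.5,0],
    [-13,18.5,0],
    [-13,18.5,0]
  ],
  "roll": [0,0,0,0,0,0,0,0],
  "claw": [0,0,0,0,0,0,0,0]
}}

```text
t: 17.57
eef_pos: [0.6258, 0.0039, 0.2284]
tool_rot: [0.0, 0.174, 0.985, -0.0]
contact_force: [0.8, 0.1, -1.0]
gripper_width: -0.002
grasp_force: 0.0
```

Call:
{"method": "send_rows", "body": {
  "slide": [
    [0,0,0],
    [3,-4,0],
    [7,-10,0],
    [12,-17,0],
    [12,-18,-15],
    [12,-18,-45],
    [12,-18,-80],
    [12,-18,-80]
  ],
  "roll": [0,0,0,0,0,0,0,0],
  "claw": [0,0,0,0,0,0,0,0]
}}

```text
t: 18.23
eef_pos: [0.6107, -0.0103, 0.3153]
tool_rot: [0.005, 0.175, 0.985, 0.001]
contact_force: [1.8, 0.4, 0.8]
gripper_width: 0.002
grasp_force: 0.0
```

Call:
{"method": "send_rows", "body": {
  "slide": [
    [0,-25,0],
    [0,-60,0],
    [0,-95,0],
    [0,-130,0],
    [0,-165,0],
    [0,-200,0],
    [0,-235,0],
    [0,-257,0]
  ],
  "roll": [0,0,0,0,0,0,0,0],
  "claw": [0,0,0,0,0,0,0,0]
}}

```text
t: 18.9
eef_pos: [0.517, -0.2548, 0.3086]
tool_rot: [0.0, 0.176, 0.984, -0.001]
contact_force: [0.4, 0.3, 0.0]
gripper_width: -0.003
grasp_force: 0.0
```

Call:
{"method": "send_rows", "body": {
  "slide": [
    [0,0,0],
    [0,0,0],
    [0,0,0],
    [0,0,0],
    [0,0,0],
    [0,0,0],
    [0,0,0],
    [0,0,0]
  ],
  "roll": [0,0,0,0,0,0,0,0],
  "claw": [0,0,0,0,0,0,0,0]
}}

```text
t: 19.57
eef_pos: [0.5204, -0.2499, 0.3083]
tool_rot: [-0.0, 0.174, 0.985, 0.0]
contact_force: [0.8, -0.2, -0.0]
gripper_width: 0.0
grasp_force: 0.0
```

```bash
python3 - <<'E'
from meas import *
print(o['t'],P,o['contact_force'])
a=np.mean([bot.read_camera('top').astype(float) for _ in range(4)],0).astype(np.uint8)[:,:,::-1]
c=jug('top',a,61);W=np.array([ray('top',p,.155) for p in c])*1000
(x,y),r=cv2.minEnclosingCircle(W.astype(np.float32));j=np.array([x,y])/1000;print(j,r,[ang(j-np.array(h)) for h in[(.5708,.0747),(.571,.0755)]])
cv2.imwrite('pics/c7.png',cv2.convertScaleAbs(cv2.resize(a[140:290,125:310],None,fx=4,fy=4,interpolation=cv2.INTER_CUBIC),alpha=1.5))
E
```

```text
19.5667 [ 0.52036901 -0.24993431  0.30825167] [ 0.84833525 -0.23227105 -0.0441169 ]
[0.48293854 0.06541875] 32.79197692871094 [np.float64(186.03008146297023), np.float64(186.53077486601518)]
```

View pics/c7.png

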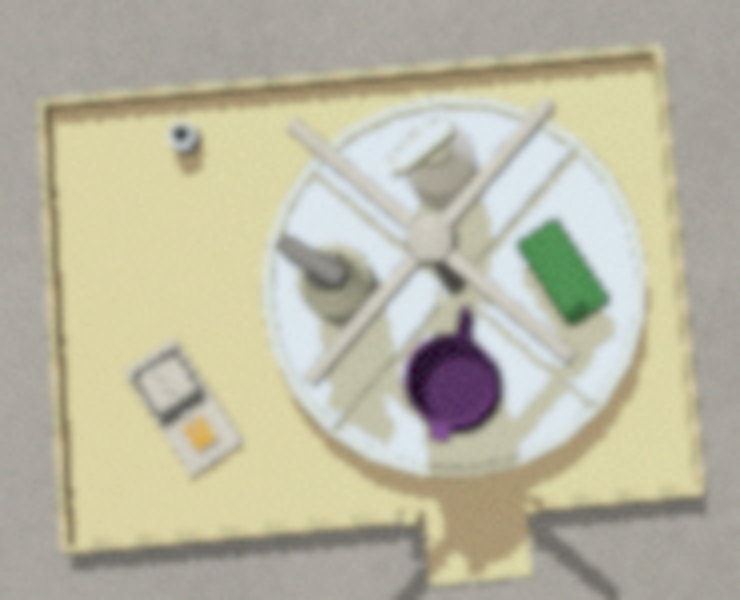

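The jug at px (455, 383) reads about 186.3°, in line with the gap at 186–187° (tongue at (479, 545)). Everything is standing and the hand is clear.

```bash
python3 -c "
from station import bot
print(bot.hand_in())"
```

```text
the job is handed in; nothing more can be done
None
```

The purple jug now stands in line with the gap, to within about 1° by camera; everything on the rack is still standing, the hand is clear and at rest, and the job was handed in at about 20 s.

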